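# Draw the unlock pattern on the checkout's touch pad

## Task

Unlock the till: run the fingertips lightly along the white zigzag line on the black touch pad, over all seven yellow dots in turn, from the end beside the green lamp to the end beside the red lamp. Keep in touch with the pad all along the line, but never push its springy plate down to the stop. Then lift clear, leaving the milk jug, can and carton where they are.

Things in the scene. Friction and masses are not known exactly. Their poses are not given: they have to be found in the camera images.
- housing: grey housing of the touch pad, 180 x 310 x 18 mm high, fixed on the counter. Origin: centre of its underside, on the counter; its long side along its y, z up
- plate: black sprung plate of the pad, 130 x 240 mm, in the middle of the housing. Origin: centre of its top face, 30 mm above the counter when untouched, so it stands 12 mm above the housing; axes as the housing's. The white line on it is 6 mm wide and flush, straight from dot 1 to dot 3, dot 3 to dot 5 and dot 5 to dot 7 (92 mm each, 46 mm from dot to dot)
- pad (a joint): how far the plate is pushed down, m: 0 untouched, 0.008 at its stop. It yields straight down from 0.4 N, then 2 N per mm (about 6 N at 3 mm, 16 N at the stop), and springs back; the yellow dots go down with it
- dot1: yellow dot 1 of 7 along the white line, counted from one end (NOT necessarily the starting end: the lamps tell). A smooth low dome of 18 mm diameter, 2 mm high, fixed to the plate. Origin: its centre, level with the plate's top face (the dome's peak is 2 mm higher); z up. On the plate's x, y: (-35, -90) mm
- dot2: yellow dot 2 of 7 along the white line, counted from one end (NOT necessarily the starting end: the lamps tell). A smooth low dome of 18 mm diameter, 2 mm high, fixed to the plate. Origin: its centre, level with the plate's top face (the dome's peak is 2 mm higher); z up. On the plate's x, y: (0, -60) mm
- dot3: yellow dot 3 of 7 along the white line, counted from one end (NOT necessarily the starting end: the lamps tell). A smooth low dome of 18 mm diameter, 2 mm high, fixed to the plate. Origin: its centre, level with the plate's top face (the dome's peak is 2 mm higher); z up. On the plate's x, y: (35, -30) mm
- dot4: yellow dot 4 of 7 along the white line, counted from one end (NOT necessarily the starting end: the lamps tell). A smooth low dome of 18 mm diameter, 2 mm high, fixed to the plate. Origin: its centre, level with the plate's top face (the dome's peak is 2 mm higher); z up. On the plate's x, y: (0, 0) mm
- dot5: yellow dot 5 of 7 along the white line, counted from one end (NOT necessarily the starting end: the lamps tell). A smooth low dome of 18 mm diameter, 2 mm high, fixed to the plate. Origin: its centre, level with the plate's top face (the dome's peak is 2 mm higher); z up. On the plate's x, y: (-35, 30) mm
- dot6: yellow dot 6 of 7 along the white line, counted from one end (NOT necessarily the starting end: the lamps tell). A smooth low dome of 18 mm diameter, 2 mm high, fixed to the plate. Origin: its centre, level with the plate's top face (the dome's peak is 2 mm higher); z up. On the plate's x, y: (0, 60) mm
- dot7: yellow dot 7 of 7 along the white line, counted from one end (NOT necessarily the starting end: the lamps tell). A smooth low dome of 18 mm diameter, 2 mm high, fixed to the plate. Origin: its centre, level with the plate's top face (the dome's peak is 2 mm higher); z up. On the plate's x, y: (35, 90) mm
- lamp_green: green lamp, 22 mm diameter, 5 mm high, fixed on the housing's end 48 mm beyond the first or the last dot (along the housing's y): marks where the pattern starts. Origin: centre of its underside, 18 mm above the counter
- lamp_red: red lamp of the same size and height at the other end: marks where the pattern finishes. Origin: centre of its underside
- milk_mid (a point): white milk jug with a blue cap, 110 x 110 mm, 226 mm high, loose: leave alone. This point is on its axis, 110 mm above its foot
- can_mid (a point): red food can, 74 mm diameter, 110 mm high, loose: leave alone. This point is its centre
- carton_mid (a point): yellow and red carton lying flat, 190 x 130 x 55 mm high, loose: leave alone. This point is its centre

How it is judged (in metres and radians):
On the way, in this order (a step that is already met when the one before it is completed fails the run):
1. the fingertips touch the dot at the green lamp's end (((horizontal distance between lamp_green and dot1 below 0.08 m and contact force between the fingers and dot1 above 0.1 N) or (horizontal distance between lamp_green and dot7 below 0.08 m and contact force between the fingers and dot7 above 0.1 N))), for 0.02 s.
2. the fingertips touch the second dot (((horizontal distance between lamp_green and dot1 below 0.08 m and contact force between the fingers and dot2 above 0.1 N) or (horizontal distance between lamp_green and dot7 below 0.08 m and contact force between the fingers and dot6 above 0.1 N))), for 0.02 s.
3. the fingertips touch the third dot (((horizontal distance between lamp_green and dot1 below 0.08 m and contact force between the fingers and dot3 above 0.1 N) or (horizontal distance between lamp_green and dot7 below 0.08 m and contact force between the fingers and dot5 above 0.1 N))), for 0.02 s.
4. the fingertips touch the fourth (middle) dot (((horizontal distance between lamp_green and dot1 below 0.08 m and contact force between the fingers and dot4 above 0.1 N) or (horizontal distance between lamp_green and dot7 below 0.08 m and contact force between the fingers and dot4 above 0.1 N))), for 0.02 s.
5. the fingertips touch the fifth dot (((horizontal distance between lamp_green and dot1 below 0.08 m and contact force between the fingers and dot5 above 0.1 N) or (horizontal distance between lamp_green and dot7 below 0.08 m and contact force between the fingers and dot3 above 0.1 N))), for 0.02 s.
6. the fingertips touch the sixth dot (((horizontal distance between lamp_green and dot1 below 0.08 m and contact force between the fingers and dot6 above 0.1 N) or (horizontal distance between lamp_green and dot7 below 0.08 m and contact force between the fingers and dot2 above 0.1 N))), for 0.02 s.
7. the fingertips touch the last dot, at the red lamp's end (((horizontal distance between lamp_green and dot1 below 0.08 m and contact force between the fingers and dot7 above 0.1 N) or (horizontal distance between lamp_green and dot7 below 0.08 m and contact force between the fingers and dot1 above 0.1 N))), for 0.02 s.
At the end, for the whole second after the job is handed in: all seven dots were touched in order from the green lamp's end to the red lamp's end; the plate has sprung back (pushed down less than 1 mm) and the jug, can and carton are within 20 mm of where they began (value of joint pad below 0.001 m and distance of each of milk_mid, can_mid, carton_mid from where it was at the start of the episode below 0.02 m).
It fails at once if the plate is pushed down to its stop (more than 7.5 mm) (value of joint pad above 0.0075 m).
It fails at once if the fingers leave the plate part-way: low above the line within 24 mm of dots 2 to 6 (fingertips less than about 25 mm above the plate) without touching it ((horizontal distance between the grasp point and dot2 below 0.024 m or horizontal distance between the grasp point and dot3 below 0.024 m or horizontal distance between the grasp point and dot4 below 0.024 m or horizontal distance between the grasp point and dot5 below 0.024 m or horizontal distance between the grasp point and dot6 below 0.024 m) and height (world z) of the grasp point below 0.075 m and value of joint pad below 0.0002 m and contact force between the fingers and plate below 0.05 N).
It fails at once if the milk jug, can or carton is shifted by more than 20 mm or lifted (distance of any of milk_mid, can_mid, carton_mid from where it was at the start of the episode above 0.02 m).
It also fails if it takes over 45 s, if anything falls off the work surface, if the arm or the gripper's body presses on something with over 40 N, if the wrist force passes 120 N, or if a joint passes its speed limit or range.

## Robot

A 6-joint arm with a two-finger parallel gripper is mounted at the origin on the work surface. World frame = base frame: x ahead of the robot, y to its left, z up, the work surface at z = 0. Lengths are in mm, angles in rad, forces in N, time in s.
With the tool pointing down it reaches from about 275 to 1000 mm from the base axis. Payload 8.4 kg.
Tool frame: the origin (TCP) lies midway between the tips of the shut fingers; the grasp point (between the pads) lies grip_depth behind it (grip_depth is the distance from the TCP to the grasp point, in mm); z points along the fingers, y is the line along which they close (so a half turn about z gives the same grasp; the last joint's range is limited). The gripper opens to 85 mm and grips with 20 to 120 N. Pads are 22 mm wide; open, the fingers measure 114 mm over their backs; the gripper's body (76 mm by 85 mm) begins 54 mm behind the grasp point. The pads swing forward as they close: fully open they stand 13 mm farther back than shut.
Start: joints at [1.211, 0.353, 1.633, -0, 1.155, -0.002], TCP at [218.883, 585.421, 231.281] pointing down, gripper open.
Joint ranges: [-2.63, 2.63], [-0.92, 2.1], [0.06, 2.66], [-1.3, 4.44], [0, 2.69], [-3.02, 3.02]. Speed limits (rad/s): [2.22, 2.22, 2.79, 3.14, 3.14, 3.14].

## Interface

Orientations are given as [roll, pitch, yaw] about the fixed x, y, z axes, in that order (R = Rz(yaw) Ry(pitch) Rx(roll)).
In Python, from rig import * gives the robot as it stands.
- The arm moves only by the shell command python3 -m creep 'ROWS' [FORCE]. ROWS is JSON, a list of rows, each an object of numbers: "x", "y", "z": the shift along the tool's x, y, z in mm; "rx", "ry", "rz": the turn, a rotation vector about the tool's x, y, z in rad; "hand": the finger opening in mm, from 0 to 85.4. A call has 1 to 20 rows; each row shifts and turns the commanded pose from where the row before left it, along the tool's axes as they then stand; what a row does not reach is not made up. A row lasts 1/8 s, in which the tool goes at most 62.5 mm and 10.7 degrees, less where a joint would pass 70% of its speed; a pose out of reach is approached as far as the arm can. A call with a gripper value outside its range is refused whole. The fingers move at their own pace and stop on an object; FORCE is the grip in N (left out, the last holds). Time passes only in rows, so rows that do not move let the fingers close. It gives the time, the measured TCP pose, the force, the opening and the grip force at its end, in the units of the state.
- sense(): the state, without advancing time (a new reading comes with each control period).
- grab_frame(name): name is "scene" or "top" or "wrist"; returns the picture (420x560x3 uint8, red, green, blue); there is no depth.
- get_calibration(name): a dict with "K" (3x3 intrinsics, pixels), "R" (3x3) and "t" (3): a world point X has camera coordinates R X + t. Camera axes: x right, y down, z forward; pixel columns grow to the right and rows downward; lengths in mm; the calibration is good to about 2 mm. The wrist camera is an equidistant fisheye: a pixel r from the principal point sees the ray r / f radians off the axis. A picture is of the moment at which its call begins: read the wrist's pose just before it. get_calibration takes no time and is no camera call; for the wrist camera it gives the pose at the moment of the call.
- sign_off(): hands the job in; it is judged then, once.
The state is a dict: "clock": time; "qpos": joint angles; "qvel": joint speeds; "joint_efforts": joint torques, N m; "eef_pos": TCP position; "tcp_rot": TCP orientation; "contact_force": force on the tool from outside, world axes, zero at the start; "wrist_torque": the same for the moment, N m; "opening": opening from 0.0 (shut) to 1.0 (fully open); "grasp_force": force on a finger pad.
Only numpy, scipy, OpenCV 4.12 (cv2) and the standard library are available. Lean on these libraries where they do the work, as an engineer would, in place of code of your own. Each camera call takes 0.05 s, during which the arm holds its last target. There are 200 camera calls.

## Working session

There is one attempt and no reset: what is moved stays moved. The work goes in short steps, Python scripts to look and compute and a shell command to move; the robot and the scene stay as the last step left them, time stands still between calls to the robot, and variables do not carry over. Pictures are saved under pics/ and viewed, at most 10 in all, crops included, and the job is handed in when it is done.

```bash
mkdir -p pics; ls; python3 - <<'E'
from rig import *
import cv2,numpy as np
s=sense();print(s)
try: print(grip_depth)
except Exception as e: print(e)
a=grab_frame("top");b=grab_frame("scene")
cv2.imwrite("pics/top.png",a[:,:,::-1]);cv2.imwrite("pics/scene.png",b[:,:,::-1])
for n in("top","scene"):print(get_calibration(n))
E
```

```text
pics
{'clock': 0.0, 'qpos': array([ 1.21061878e+00,  3.53651796e-01,  1.63411179e+00,  4.72825182e-05,
        1.15521184e+00, -2.33819787e-03]), 'qvel': array([-0.00012297, -0.00093324, -0.00038005,  0.00185963,  0.00097183,
        0.00081096]), 'joint_efforts': array([-2.88922609e-03, -6.05256057e+01, -3.42068410e+01, -2.49786199e-04,
        9.41894104e-03,  9.10558788e-05]), 'eef_pos': array([218.69234494, 584.9914346 , 230.5689668 ]), 'tcp_rot': array([-3.14020998e+00, -4.64645035e-05,  2.78373415e+00]), 'contact_force': array([ 0.5327092 , -0.43489168, -0.28501758]), 'wrist_torque': array([ 0.01416948, -0.02838294, -0.00764545]), 'grasp_force': 0.0, 'opening': 1.0005155759916478}
18.700000000000003
{'K': array([[470.70943077,   0.        , 274.86712072],
       [  0.        , 470.70943077, 214.16734616],
       [  0.        ,   0.        ,   1.        ]]), 'R': array([[ 0.01004976, -0.99987649, -0.01208354],
       [-0.99196604, -0.00844486, -0.12622224],
       [ 0.12610461,  0.01325496, -0.99192839]]), 't': array([  12.46492886,  514.40818387, 1157.7067988 ])}
{'K': array([[511.98930528,   0.        , 273.83500643],
       [  0.        , 511.98930528, 204.74257001],
       [  0.        ,   0.        ,   1.        ]]), 'R': array([[ 0.82644703,  0.56298162,  0.00608326],
       [ 0.4174273 , -0.60545378, -0.67762834],
       [-0.37780917,  0.56256325, -0.73537938]]), 't': array([-417.64301025, -161.18895122, 1458.67167194])}
```

View pics/top.png

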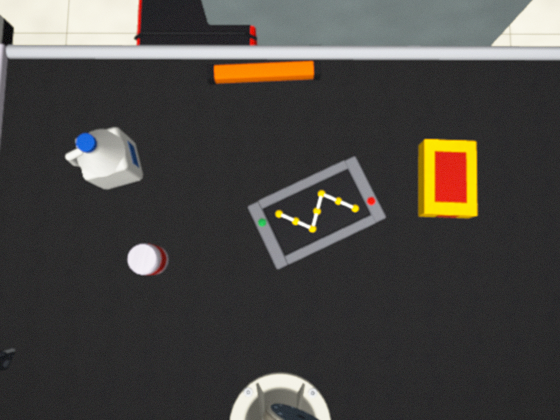

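View pics/scene.png

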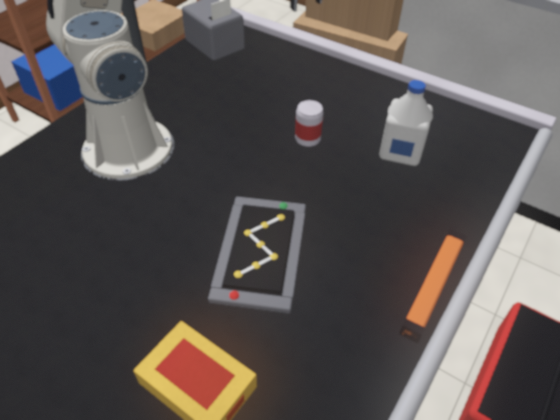

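```bash
cat > h.py <<'E'
from rig import *
import cv2,numpy as np
def blobs(a,lo,hi,amin,amax):
    h=cv2.cvtColor(a,cv2.COLOR_RGB2HSV); m=cv2.inRange(h,lo,hi)
    n,_,st,c=cv2.connectedComponentsWithStats(m)
    return [tuple(c[i]) for i in range(1,n) if amin<=st[i,4]<=amax]
def cast(name,uv,z):
    k=get_calibration(name);o=-k["R"].T@k["t"];d=k["R"].T@np.linalg.inv(k["K"])@[uv[0],uv[1],1.]
    return (o+d*(z-o[2])/d[2])[:2]
E
python3 - <<'E'
from h import *
P=np.array([(-35,-90),(0,-60),(35,-30),(0,0),(-35,30),(0,60),(35,90)],float)
def near(L,u,r): return min(L,key=lambda c:np.hypot(*np.subtract(c,u)))
seeds={"top":[(278,213),(296,221),(312,229),(317,211),(321,194),(338,201),(355,208),(262,223),(371,201)],
"scene":[(281,217),(264,225),(248,233),(261,244),(273,257),(256,265),(238,274),(283,205),(234,295)]}
for n in("top","scene"):
    a=cv2.imread(f"pics/{n}.png")[:,:,::-1].copy()
    Y=blobs(a,(18,120,90),(35,255,255),6,150);G=blobs(a,(45,100,60),(80,255,255),4,300)
    h=a
    R=blobs(a,(0,150,90),(6,255,255),10,200)
    D=np.array([cast(n,near(Y,u,9),31) for u in seeds[n][:7]])
    g=cast(n,near(G,seeds[n][7],9),23);r=cast(n,near(R,seeds[n][8],9),23)
    A=P-P.mean(0);B=D-D.mean(0);t=np.arctan2((A[:,0]*B[:,1]-A[:,1]*B[:,0]).sum(),(A*B).sum())
    Rm=np.array([[np.cos(t),-np.sin(t)],[np.sin(t),np.cos(t)]])
    F=P@Rm.T+D.mean(0)
    print(n,"yaw",t,"centre",D.mean(0),"resid",np.linalg.norm(F-D,axis=1).round(1))
    print("dots",F.round(1).tolist(),"green",g.round(1),np.linalg.norm(g-F[0]).round(1),"red",r.round(1),np.linalg.norm(r-F[6]).round(1))
print("can top",cast("top",(146,259),110),"jug cap",cast("top",(86,142),226),"carton",cast("top",(450,178),55))
E
```

```text
top yaw -2.685820213142782 centre [524.07840914 -88.24398404] resid [1.4 0.4 2.  0.4 2.1 0.3 1.4]
dots [[515.9, 8.0], [497.7, -34.4], [479.4, -76.7], [524.1, -88.2], [568.7, -99.8], [550.5, -142.1], [532.3, -184.5]] green [494.6  50.7] 47.8 red [ 553.  -226.9] 47.2
scene yaw -2.6888418073535614 centre [526.45192729 -87.59732318] resid [2.1 0.9 3.5 0.7 3.6 0.1 2. ]
dots [[518.6, 8.6], [500.2, -33.6], [481.9, -75.9], [526.5, -87.6], [571.0, -99.3], [552.7, -141.6], [534.3, -183.8]] green [498.8  48.4] 44.4 red [ 556.6 -228.3] 49.7
can top [395.99792536 317.05251261] jug cap [643.89976622 425.67099378] carton [ 606.08065275 -418.97069833]
```

The picture shows the green lamp on the left at (262,223), with the first dot at (278,213), and the red lamp at (371,201). Both views agree to about 2 mm. I'll turn to yaw π/2 first, so that tool x is world y and tool y is world x, then move over dot 1.

```bash
python3 -m creep '[{"rz":0.173,"hand":0},{"rz":0.173,"hand":0},{"rz":0.173,"hand":0},{"rz":0.173,"hand":0},{"rz":0.173,"hand":0},{"rz":0.173,"hand":0},{"rz":0.173,"hand":0},{"x":-24,"y":12.4,"hand":0},{"x":-50,"y":25.8,"hand":0},{"x":-50,"y":25.8,"hand":0},{"x":-50,"y":25.8,"hand":0},{"x":-50,"y":25.8,"hand":0},{"x":-50,"y":25.8,"hand":0},{"x":-50,"y":25.8,"hand":0},{"x":-50,"y":25.8,"hand":0},{"x":-50,"y":25.8,"hand":0},{"x":-50,"y":25.8,"hand":0},{"x":-50,"y":25.8,"hand":0},{"x":-50,"y":25.8,"hand":0},{"hand":0}]' 40; python3 -c "
from rig import *
print(sense())"
```

```text
{'clock': 0.1, 'qpos': array([ 1.21057328e+00,  3.53610698e-01,  1.63407494e+00, -1.06106861e-05,
        1.15523726e+00, -2.37806235e-03]), 'qvel': array([-0.0006896 , -0.0006142 , -0.00380314,  0.00113975,  0.00179913,
       -0.00119103]), 'joint_efforts': array([ 3.85716903e-04, -6.06357694e+01, -3.42817533e+01,  1.55507946e-04,
        4.14792841e-03,  1.56423414e-05]), 'eef_pos': array([218.74153917, 584.98994266, 230.6104138 ]), 'tcp_rot': array([-3.14026239e+00,  6.53848928e-06,  2.78375197e+00]), 'contact_force': array([0.48030514, 0.43556122, 0.83308865]), 'wrist_torque': array([0.01232156, 0.03808189, 0.01993963]), 'grasp_force': 0.0, 'opening': 0.9999432779539535}schema error: expected keys x, y, z, rx, ry, rz, hand
```

```bash
python3 -m creep '[{"x":0,"y":0,"z":0,"rx":0,"ry":0,"rz":0.173,"hand":0},{"x":0,"y":0,"z":0,"rx":0,"ry":0,"rz":0.173,"hand":0},{"x":0,"y":0,"z":0,"rx":0,"ry":0,"rz":0.173,"hand":0},{"x":0,"y":0,"z":0,"rx":0,"ry":0,"rz":0.173,"hand":0},{"x":0,"y":0,"z":0,"rx":0,"ry":0,"rz":0.173,"hand":0},{"x":0,"y":0,"z":0,"rx":0,"ry":0,"rz":0.173,"hand":0},{"x":0,"y":0,"z":0,"rx":0,"ry":0,"rz":0.173,"hand":0}]' 40
```

```text
clock: 0.98
eef_pos: [218.8, 585.1, 230.9]
tcp_rot: [-3.141, 0.001, 1.567]
contact_force: [-1.2, 0.4, -0.8]
opening: -0.004
grasp_force: 0.0
```

```bash
python3 -m creep '[{"x":-25,"y":13,"z":0,"rx":0,"ry":0,"rz":0,"hand":0},{"x":-50,"y":26,"z":0,"rx":0,"ry":0,"rz":0,"hand":0},{"x":-50,"y":26,"z":0,"rx":0,"ry":0,"rz":0,"hand":0},{"x":-50,"y":26,"z":0,"rx":0,"ry":0,"rz":0,"hand":0},{"x":-50,"y":26,"z":0,"rx":0,"ry":0,"rz":0,"hand":0},{"x":-50,"y":26,"z":0,"rx":0,"ry":0,"rz":0,"hand":0},{"x":-50,"y":26,"z":0,"rx":0,"ry":0,"rz":0,"hand":0},{"x":-50,"y":26,"z":0,"rx":0,"ry":0,"rz":0,"hand":0},{"x":-50,"y":26,"z":0,"rx":0,"ry":0,"rz":0,"hand":0},{"x":-50,"y":26,"z":0,"rx":0,"ry":0,"rz":0,"hand":0},{"x":-50,"y":26,"z":0,"rx":0,"ry":0,"rz":0,"hand":0},{"x":-50,"y":26,"z":0,"rx":0,"ry":0,"rz":0,"hand":0},{"x":0,"y":0,"z":0,"rx":0,"ry":0,"rz":0,"hand":0},{"x":0,"y":0,"z":0,"rx":0,"ry":0,"rz":0,"hand":0}]'
```

```text
clock: 2.72
eef_pos: [518.4, 11.1, 230.8]
tcp_rot: [-3.14, -0.0, 1.572]
contact_force: [-0.4, 0.2, -0.2]
opening: 0.001
grasp_force: 0.0
```

```bash
python3 - <<'E'
from h import *
print(get_calibration("wrist"))
a=grab_frame("wrist");cv2.imwrite("pics/w1.png",a[:,:,::-1])
E
```

```text
{'K': array([[325.1922621 ,   0.        , 284.96404595],
       [  0.        , 325.1922621 , 210.72272947],
       [  0.        ,   0.        ,   1.        ]]), 'R': array([[ 9.99998824e-01,  1.04760624e-03, -1.11974812e-03],
       [ 1.33373316e-03, -9.54549785e-01,  2.98048535e-01],
       [-7.56617827e-04, -2.98049678e-01, -9.54550060e-01]]), 't': array([-517.84638668,  -27.55977293,  382.17470658])}
```

View pics/w1.png

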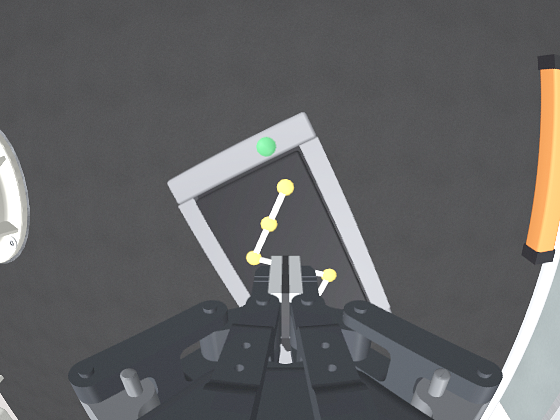

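The wrist view shows the green lamp at (266,147), dot 1 at (285,187), dot 2 at (269,224), dot 3 at (253,258) and dot 5 at (329,275). I'll refine the pad's pose from these.

```bash
python3 - <<'E'
from h import *
k=get_calibration("wrist")
a=cv2.imread("pics/w1.png")[:,:,::-1].copy()
Y=blobs(a,(18,90,90),(35,255,255),40,600)
P=np.array([(-35,-90),(0,-60),(35,-30),(0,0),(-35,30),(0,60),(35,90)],float)
S=[(285,187),(269,224),(253,258),(329,275)];I=[0,1,2,4]
D=[]
for s in S:
    u=min(Y,key=lambda c:np.hypot(*np.subtract(c,s)))
    q=cv2.fisheye.undistortPoints(np.array([[u]],float),k["K"],np.zeros(4))[0,0]
    o=-k["R"].T@k["t"];d=k["R"].T@[q[0],q[1],1.];D.append((o+d*(31-o[2])/d[2])[:2])
D=np.array(D);Q=P[I];A=Q-Q.mean(0);B=D-D.mean(0);t=np.arctan2((A[:,0]*B[:,1]-A[:,1]*B[:,0]).sum(),(A*B).sum())
Rm=np.array([[np.cos(t),-np.sin(t)],[np.sin(t),np.cos(t)]])
F=(P-Q.mean(0))@Rm.T+D.mean(0)
print(t,D.round(1).tolist(),np.linalg.norm(F[I]-D,axis=1).round(1));print(F.round(1).tolist());print(np.diff(F,axis=0).round(1))
E
```

```text
-2.671047927060065 [[520.4, 9.2], [504.4, -35.1], [483.5, -78.5], [575.0, -98.7]] [1.3 1.7 2.1 0.3]
[[520.4, 7.9], [502.8, -34.7], [485.2, -77.3], [530.0, -88.2], [574.8, -99.1], [557.2, -141.7], [539.6, -184.3]]
[[-17.6 -42.6]
 [-17.6 -42.6]
 [ 44.8 -10.9]
 [ 44.8 -10.9]
 [-17.6 -42.6]
 [-17.6 -42.6]]
```

```bash
python3 -m creep '[{"x":-3,"y":0.5,"z":25,"rx":0,"ry":0,"rz":0,"hand":0},{"x":0,"y":0,"z":35,"rx":0,"ry":0,"rz":0,"hand":0},{"x":0,"y":0,"z":35,"rx":0,"ry":0,"rz":0,"hand":0},{"x":0,"y":0,"z":35,"rx":0,"ry":0,"rz":0,"hand":0},{"x":0,"y":0,"z":30,"rx":0,"ry":0,"rz":0,"hand":0},{"x":0,"y":0,"z":20,"rx":0,"ry":0,"rz":0,"hand":0},{"x":0,"y":0,"z":10,"rx":0,"ry":0,"rz":0,"hand":0},{"x":0,"y":0,"z":0,"rx":0,"ry":0,"rz":0,"hand":0},{"x":0,"y":0,"z":0,"rx":0,"ry":0,"rz":0,"hand":0}]'
```

```text
clock: 3.9
eef_pos: [520.1, 8.4, 42.1]
tcp_rot: [3.14, -0.0, 1.573]
contact_force: [-0.0, -0.3, 0.4]
opening: 0.002
grasp_force: 0.0
```

```bash
python3 -m creep '[{"x":0,"y":0,"z":4,"rx":0,"ry":0,"rz":0,"hand":0},{"x":0,"y":0,"z":3,"rx":0,"ry":0,"rz":0,"hand":0},{"x":0,"y":0,"z":2,"rx":0,"ry":0,"rz":0,"hand":0},{"x":0,"y":0,"z":1,"rx":0,"ry":0,"rz":0,"hand":0},{"x":0,"y":0,"z":1,"rx":0,"ry":0,"rz":0,"hand":0},{"x":0,"y":0,"z":0,"rx":0,"ry":0,"rz":0,"hand":0},{"x":0,"y":0,"z":0,"rx":0,"ry":0,"rz":0,"hand":0}]'
```

```text
clock: 4.78
eef_pos: [519.6, 8.0, 30.4]
tcp_rot: [3.142, 0.0, 1.573]
contact_force: [-1.4, -0.7, 3.8]
opening: -0.004
grasp_force: 1.8
```

Contact is confirmed: 3.8 N at z 30.4 mm fits about 1.7 mm of push on the dot's peak. I'll press 3 mm further, which leaves about 2.6 mm of push on the plate and 4.6 mm on the domes, then slide to dot 2.

```bash
python3 -m creep '[{"x":0,"y":0,"z":1.5,"rx":0,"ry":0,"rz":0,"hand":0},{"x":0,"y":0,"z":1.5,"rx":0,"ry":0,"rz":0,"hand":0},{"x":-5,"y":-2.2,"z":0,"rx":0,"ry":0,"rz":0,"hand":0},{"x":-5,"y":-2.2,"z":0,"rx":0,"ry":0,"rz":0,"hand":0},{"x":-5,"y":-2.2,"z":0,"rx":0,"ry":0,"rz":0,"hand":0},{"x":-6,"y":-2.3,"z":0,"rx":0,"ry":0,"rz":0,"hand":0},{"x":0,"y":0,"z":0,"rx":0,"ry":0,"rz":0,"hand":0}]'
```

```text
clock: 5.65
eef_pos: [511.8, -13.3, 27.7]
tcp_rot: [3.139, 0.0, 1.573]
contact_force: [1.8, -1.0, 5.2]
opening: 0.003
grasp_force: 2.6
```

Midway the force is 5.2 N, about 2.4 mm of push, so there is a good margin both ways.

```bash
python3 -m creep '[{"x":-5,"y":-2.2,"z":0,"rx":0,"ry":0,"rz":0,"hand":0},{"x":-5,"y":-2.3,"z":0,"rx":0,"ry":0,"rz":0,"hand":0},{"x":-5,"y":-2.2,"z":0,"rx":0,"ry":0,"rz":0,"hand":0},{"x":-6,"y":-2.4,"z":0,"rx":0,"ry":0,"rz":0,"hand":0},{"x":0,"y":0,"z":0,"rx":0,"ry":0,"rz":0,"hand":0},{"x":0,"y":0,"z":0,"rx":0,"ry":0,"rz":0,"hand":0}]'
```

```text
clock: 6.4
eef_pos: [503.0, -34.1, 27.9]
tcp_rot: [3.139, 0.0, 1.573]
contact_force: [1.4, 0.6, 8.0]
opening: -0.003
grasp_force: 4.1
```

```bash
python3 -m creep '[{"x":-5.3,"y":-2.3,"z":0,"rx":0,"ry":0,"rz":0,"hand":0},{"x":-5.3,"y":-2.3,"z":0,"rx":0,"ry":0,"rz":0,"hand":0},{"x":-5.3,"y":-2.3,"z":0,"rx":0,"ry":0,"rz":0,"hand":0},{"x":-5.3,"y":-2.3,"z":0,"rx":0,"ry":0,"rz":0,"hand":0},{"x":-5.3,"y":-2.3,"z":0,"rx":0,"ry":0,"rz":0,"hand":0},{"x":-5.3,"y":-2.3,"z":0,"rx":0,"ry":0,"rz":0,"hand":0},{"x":-5.3,"y":-2.3,"z":0,"rx":0,"ry":0,"rz":0,"hand":0},{"x":-5.3,"y":-2.3,"z":0,"rx":0,"ry":0,"rz":0,"hand":0},{"x":0,"y":0,"z":0,"rx":0,"ry":0,"rz":0,"hand":0},{"x":0,"y":0,"z":0,"rx":0,"ry":0,"rz":0,"hand":0}]'
```

```text
clock: 7.65
eef_pos: [484.6, -76.5, 27.9]
tcp_rot: [3.139, 0.0, 1.573]
contact_force: [1.0, 0.4, 8.2]
opening: -0.0
grasp_force: 4.2
```

The force is 8.2 N, so the fingers are on dot 3. Next is dot 4.

```bash
python3 -m creep '[{"x":-1.4,"y":5.5,"z":0,"rx":0,"ry":0,"rz":0,"hand":0},{"x":-1.4,"y":5.5,"z":0,"rx":0,"ry":0,"rz":0,"hand":0},{"x":-1.4,"y":5.5,"z":0,"rx":0,"ry":0,"rz":0,"hand":0},{"x":-1.4,"y":5.5,"z":0,"rx":0,"ry":0,"rz":0,"hand":0},{"x":-1.4,"y":5.5,"z":0,"rx":0,"ry":0,"rz":0,"hand":0},{"x":-1.4,"y":5.5,"z":0,"rx":0,"ry":0,"rz":0,"hand":0},{"x":-1.4,"y":5.5,"z":0,"rx":0,"ry":0,"rz":0,"hand":0},{"x":-1.4,"y":5.5,"z":0,"rx":0,"ry":0,"rz":0,"hand":0},{"x":0,"y":0,"z":0,"rx":0,"ry":0,"rz":0,"hand":0},{"x":0,"y":0,"z":0,"rx":0,"ry":0,"rz":0,"hand":0}]'
```

```text
clock: 8.9
eef_pos: [525.7, -87.3, 27.1]
tcp_rot: [-3.138, -0.0, 1.573]
contact_force: [-4.5, 0.6, 9.8]
opening: -0.002
grasp_force: 4.9
```

That's dot 4: 9.8 N, about 4.7 mm. On to dot 5.

```bash
python3 -m creep '[{"x":-1.4,"y":5.6,"z":0,"rx":0,"ry":0,"rz":0,"hand":0},{"x":-1.4,"y":5.6,"z":0,"rx":0,"ry":0,"rz":0,"hand":0},{"x":-1.4,"y":5.6,"z":0,"rx":0,"ry":0,"rz":0,"hand":0},{"x":-1.4,"y":5.6,"z":0,"rx":0,"ry":0,"rz":0,"hand":0},{"x":-1.4,"y":5.6,"z":0,"rx":0,"ry":0,"rz":0,"hand":0},{"x":-1.4,"y":5.6,"z":0,"rx":0,"ry":0,"rz":0,"hand":0},{"x":-1.4,"y":5.6,"z":0,"rx":0,"ry":0,"rz":0,"hand":0},{"x":-1.4,"y":5.6,"z":0,"rx":0,"ry":0,"rz":0,"hand":0},{"x":0,"y":0,"z":0,"rx":0,"ry":0,"rz":0,"hand":0},{"x":0,"y":0,"z":0,"rx":0,"ry":0,"rz":0,"hand":0}]'
```

```text
clock: 10.15
eef_pos: [570.7, -98.4, 27.2]
tcp_rot: [-3.139, -0.0, 1.573]
contact_force: [-5.6, 0.6, 10.6]
opening: 0.003
grasp_force: 4.9
```

That's dot 5: 10.6 N, on the peak. On to dot 6.

```bash
python3 -m creep '[{"x":-5.4,"y":-2.2,"z":0,"rx":0,"ry":0,"rz":0,"hand":0},{"x":-5.4,"y":-2.2,"z":0,"rx":0,"ry":0,"rz":0,"hand":0},{"x":-5.4,"y":-2.2,"z":0,"rx":0,"ry":0,"rz":0,"hand":0},{"x":-5.4,"y":-2.2,"z":0,"rx":0,"ry":0,"rz":0,"hand":0},{"x":-5.4,"y":-2.2,"z":0,"rx":0,"ry":0,"rz":0,"hand":0},{"x":-5.4,"y":-2.2,"z":0,"rx":0,"ry":0,"rz":0,"hand":0},{"x":-5.4,"y":-2.2,"z":0,"rx":0,"ry":0,"rz":0,"hand":0},{"x":-5.4,"y":-2.2,"z":0,"rx":0,"ry":0,"rz":0,"hand":0},{"x":0,"y":0,"z":0,"rx":0,"ry":0,"rz":0,"hand":0},{"x":0,"y":0,"z":0,"rx":0,"ry":0,"rz":0,"hand":0}]'
```

```text
clock: 11.4
eef_pos: [555.8, -142.0, 27.9]
tcp_rot: [3.14, 0.0, 1.573]
contact_force: [1.7, 1.2, 8.0]
opening: 0.001
grasp_force: 4.1
```

That's dot 6. On to dot 7.

```bash
python3 -m creep '[{"x":-5.3,"y":-2.3,"z":0,"rx":0,"ry":0,"rz":0,"hand":0},{"x":-5.3,"y":-2.3,"z":0,"rx":0,"ry":0,"rz":0,"hand":0},{"x":-5.3,"y":-2.3,"z":0,"rx":0,"ry":0,"rz":0,"hand":0},{"x":-5.3,"y":-2.3,"z":0,"rx":0,"ry":0,"rz":0,"hand":0},{"x":-5.3,"y":-2.3,"z":0,"rx":0,"ry":0,"rz":0,"hand":0},{"x":-5.3,"y":-2.3,"z":0,"rx":0,"ry":0,"rz":0,"hand":0},{"x":-5.3,"y":-2.3,"z":0,"rx":0,"ry":0,"rz":0,"hand":0},{"x":-5.3,"y":-2.3,"z":0,"rx":0,"ry":0,"rz":0,"hand":0},{"x":0,"y":0,"z":0,"rx":0,"ry":0,"rz":0,"hand":0},{"x":0,"y":0,"z":0,"rx":0,"ry":0,"rz":0,"hand":0}]'
```

```text
clock: 12.65
eef_pos: [537.4, -184.5, 27.9]
tcp_rot: [3.14, 0.0, 1.573]
contact_force: [1.4, 0.6, 8.6]
opening: -0.002
grasp_force: 4.1
```

The force is 8.6 N, so the fingers are on dot 7. Now I'll lift clear and hand in.

```bash
python3 -m creep '[{"x":0,"y":0,"z":-5,"rx":0,"ry":0,"rz":0,"hand":0},{"x":0,"y":0,"z":-15,"rx":0,"ry":0,"rz":0,"hand":0},{"x":0,"y":0,"z":-30,"rx":0,"ry":0,"rz":0,"hand":0},{"x":0,"y":0,"z":-35,"rx":0,"ry":0,"rz":0,"hand":0},{"x":0,"y":0,"z":-35,"rx":0,"ry":0,"rz":0,"hand":0},{"x":0,"y":0,"z":-15,"rx":0,"ry":0,"rz":0,"hand":0},{"x":0,"y":0,"z":0,"rx":0,"ry":0,"rz":0,"hand":0},{"x":0,"y":0,"z":0,"rx":0,"ry":0,"rz":0,"hand":0}]' && python3 -c "
from rig import *
print(sign_off())"
```

```text
clock: 13.65
eef_pos: [535.5, -184.1, 161.0]
tcp_rot: [-3.14, -0.001, 1.573]
contact_force: [0.0, 0.2, -0.3]
opening: 0.002
grasp_force: 0.0
the job is handed in; nothing more can be done
None
```

I ran the fingertips over all seven dots in order from the green lamp's end to the red lamp's end, with pad force reading 3.8–10.6 N (at most about 5 mm of push), then lifted clear and handed in at 13.65 s; `sign_off()` returned no verdict, and I took no final picture of the jug, can and carton.

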